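Test the larger coin with the sprung metal probe

ROBOT

A 6-joint arm with a two-finger parallel gripper is mounted at the origin on the work surface. World frame = base frame: x ahead of the robot, y to its left, z up, the work surface at z = 0. Lengths are in m, angles in rad, forces in N, time in s.
With the tool pointing down it reaches from about 0.275 to 0.875 m from the base axis. Payload 12.5 kg.
Tool frame: the origin (TCP) lies on the centre line of the jaws, within the pads' length; the fingertips stand r.finger_overhang ahead of it and the grasp point (between the pads) lies 3 mm ahead of it (r.finger_overhang is the distance from the TCP to the fingertips, in m); z points along the fingers, y is the direction in which the jaws open and shut (so a half turn about z gives the same grasp; the last joint's range is limited). The gripper opens to 85 mm and grips with 20 to 120 N. Pads are 22 mm wide; open, the fingers measure 114 mm over their backs; the gripper's body (76 mm by 85 mm) begins 54 mm behind the grasp point. The pads swing forward as they close: fully open they stand 13 mm farther back than shut.
Start: joints at [-1.285, 0.351, 1.652, -0, 1.139, -0.085], TCP at [0.199, -0.513, 0.253] pointing down, gripper open.
Joint ranges: [-2.75, 2.75], [-0.79, 2.1], [0.01, 2.65], [-1.57, 4.71], [0.07, 3.14], [-2.87, 2.87]. Speed limits (rad/s): [2.22, 2.22, 2.79, 3.14, 3.14, 3.14].

INTERFACE

Orientations are given as a unit quaternion [x, y, z, w].
In Python, from cell import r, optics gives the robot as it stands. The module is installed in compiled form; this text tells all that it offers. Calls block until the motion is done:
- r.move_to(position, orientation): joint-space move of the TCP to a pose.
- r.move_linear(position, rot=None, vel=0.15): straight line of the TCP; rot=None keeps the orientation; vel is the mean speed in m/s.
- r.set_joints(angles): joint-space move.
- r.set_gripper(opening, squeeze=None): opening from 0.0 (shut) to 1.0 (fully open); squeeze is the grip in N (None keeps the last); returns when the fingers have stopped.
- r.sleep(seconds).
- r.inverse_kinematics(position, orientation): joint angles nearest the present ones, or None.
- optics.get_image(name): name is "scene" or "top" or "wrist"; returns a dict with "pixels" (400x640x3 uint8, red, green, blue), "depth" (400x640 float32, m along the optical axis (not along the pixel's ray), 0 where there is no reading), "fx", "fy", "cx", "cy" (pixels), "camera_from_world" (4x4, takes a point from world to camera coordinates); the wrist camera has in their place "mount" (4x4, takes a point from camera to tool coordinates, whose origin is the TCP and whose axes are the flange's). Camera axes: x right, y down, z forward; pixel columns grow to the right and rows downward; lengths in m; the calibration is good to about 2 mm. A picture is of the moment at which its call begins: read the wrist's pose just before it.
A pose or a line that the arm cannot do raises r.PlanningError and nothing moves.
- r.hand_in(): hands the job in, once; it reports no verdict.
Readings, each from a call of its own:
- r.current_t(): time.
- r.current_q(): joint angles.
- r.current_qvel(): joint speeds.
- r.current_effort(): joint torques, N m.
- r.current_tool_pos(): TCP position.
- r.current_ee_rot(): TCP orientation.
- r.current_contact_force(): force on the tool from outside, world axes, zero at the start.
- r.current_torque(): the same for the moment, N m.
- r.current_opening(): opening from 0.0 (shut) to 1.0 (fully open).
Only numpy, scipy, OpenCV 4.12 (cv2) and the standard library are available. Lean on these libraries where they do the work, as an engineer would, in place of code of your own. Each camera call takes 0.05 s, during which the arm holds its last target.

TASK

Lift the metal tester probe out of its walnut holder and aim it squarely at the marked centre of the larger of the two coins on the sloping steel blocks, holding it still with its nose about 40 mm off the coin for a good second (its air reading). Then bring the nose gently down onto the marked centre, still square to the coin's sloping face, until the sprung nose is pushed in about half way, and finish there, still holding the probe steady on the coin with that light pressure. Never press the coin hard, and leave the penlight, jar, cup and loupe where they are.

Things in the scene. Friction and masses are not known exactly. Their poses are not given: they have to be found in the camera images.
- probe: loose pen-like metal tester, about 0.13 kg, upright in the holder at the start. Origin on its axis at the underside of its collar, z along the axis towards the grip end. Collar 34 mm diameter, from 0 to 8 mm above the origin; above it a square grip head 24 x 24 mm, sides along the probe's own x and y, from 8 to 53 mm; below the origin a round barrel 18 mm in diameter and 52 mm long, then the sprung nose. Alike on all four sides.
- nose_tip (a point): rounded tip of the probe's steel nose (8 mm diameter), on the axis, 66 mm below the probe's origin when the nose is out. z axis as the probe's.
- nose (a joint): how far the sprung nose is pushed into the probe, m: 0 out, 0.010 fully in. It takes 0.8 N to start and 0.4 N more per mm (2.8 N at half way, 4.8 N when fully in; beyond that it is rigid).
- holder: fixed walnut block, 70 x 70 x 75 mm on a 90 mm square foot plate, with an upright through hole 22 mm in diameter in which the probe hangs by its collar, resting on the top face (75 mm high). The probe must rise at least 66 mm to clear it. Origin: centre of the underside.
- block_large: fixed polished steel bench block, foot 84 x 74 mm, whose top face slopes 20 degrees: low at the block's front (its own -x side), high at its back (+x). Origin: centre of the underside; z up. A brass coin 40 mm across and 3 mm thick is set on the middle of the slope and cannot move. This is the block with the larger coin.
- large_spot (a point): marked centre of the larger coin's face, inside a small dark ring 11 mm across; 40 mm above and 4 mm to the front (-x) of its block's origin. Its z axis points squarely out of the coin's face (up and leaning 20 degrees towards the block's -x), x runs up the slope.
- block_small: fixed polished steel bench block, foot 84 x 74 mm, whose top face slopes 20 degrees: low at the block's front (its own -x side), high at its back (+x). Origin: centre of the underside; z up. A brass coin 26 mm across and 3 mm thick is set on the middle of the slope and cannot move. Same block, smaller coin.
- small_spot (a point): marked centre of the smaller coin's face, inside a small dark ring 11 mm across; 40 mm above and 4 mm to the front (-x) of its block's origin. Its z axis points squarely out of the coin's face (up and leaning 20 degrees towards the block's -x), x runs up the slope.
- frame_stand: fixed walnut stand 150 x 120 mm holding four upright brass frames with glass windows, 135 mm high in all. Origin: centre of the underside.
- penlight: loose chrome penlight lying along its x, 130 mm long, 18 mm high. Origin: centre of the underside.
- jar: loose squat green glass jar with cork, 76 mm diameter, 84 mm high. Origin: centre of the underside.
- cup: loose copper cup, 72 mm across the rim, 80 mm high. Origin: centre of the underside.
- loupe: loose pocket loupe lying flat, 36 mm round steel body 22 mm high with a folded case 34 mm long at its +x side. Origin: centre of the round body's underside.
- coin_large: the larger coin itself, a fixed brass disc 40 mm across, 3 mm thick; origin: centre of its underside, z squarely out of its face.
There are look-alikes about, which are no part of the job. What is shaped like the block_large but purple is not meant. What is shaped like the probe but purple is not meant.

How it is judged:
By the outcome, as a careful person would: the job done as asked, in the order asked, and still so for the second after the job is handed in, while the arm keeps its last pose, push and grip.
It also fails if it takes over 38 s, if anything falls off the work surface, if the arm or the gripper's body presses on something with over 40 N, if the wrist force passes 120 N, or if a joint passes its speed limit or range.

## Working session

There is one attempt and no reset: what is moved stays moved. The work goes in short steps, each a Python script; the robot and the scene stay as the last script left them, time stands still between calls to the robot, and variables do not carry over. Pictures are saved under pics/ and viewed, and the job is handed in when it is done.

```bash
mkdir -p pics
cat > h.py <<'E'
from cell import r, optics
import numpy as np, cv2
def snap(name,fn=None):
    d=optics.get_image(name)
    if fn: cv2.imwrite('pics/'+fn,d['pixels'][:,:,::-1])
    return d
def T(d): return np.linalg.inv(d['camera_from_world'])
def pt(d,u,v):
    z=d['depth'][int(round(v)),int(round(u))]
    return (T(d)@np.array([(u-d['cx'])/d['fx']*z,(v-d['cy'])/d['fy']*z,z,1]))[:3]
def ray(d,u,v,h):
    M=T(d); a=M[:3,3]; b=M[:3,:3]@np.array([(u-d['cx'])/d['fx'],(v-d['cy'])/d['fy'],1])
    return a+b*(h-a[2])/b[2]
E
python3 - <<'E'
from h import *
import pickle
print(r.current_t(), r.finger_overhang, r.current_ee_rot())
D={}
for n in ['scene','top','wrist']:
    d=snap(n,n+'0.png'); D[n]=d
    print(n,d['fx'],d['cx'],d['cy']); print(np.round(d.get('camera_from_world',d.get('mount')),4))
pickle.dump(D,open('d0.pkl','wb'))
print(r.current_t())
E
```

```text
0.0 0.022 [ 9.82863241e-01  1.84335286e-01 -7.61747471e-05 -5.89101267e-04]
scene 396.92362203801986 320.11484629544395 207.87505723697782
[[ 0.6404  0.768  -0.0129 -0.4068]
 [ 0.663  -0.5612 -0.4955 -0.2976]
 [-0.3878  0.3087 -0.8685  1.3301]
 [ 0.      0.      0.      1.    ]]
top 379.86254809180065 321.7557613750084 196.90145484362353
[[-0.018  -0.9998 -0.0041  0.0607]
 [-0.9887  0.0184 -0.1489  0.572 ]
 [ 0.1489  0.0014 -0.9888  1.101 ]
 [ 0.      0.      0.      1.    ]]
wrist 290.244829919244 315.3824392437509 197.6490090817478
[[ 4.000e-04 -9.494e-01 -3.139e-01  7.930e-02]
 [ 1.000e+00  7.000e-04 -9.000e-04 -1.000e-03]
 [ 1.100e-03 -3.139e-01  9.494e-01 -1.203e-01]
 [ 0.000e+00  0.000e+00  0.000e+00  1.000e+00]]
0.15
```

View pics/scene0.png

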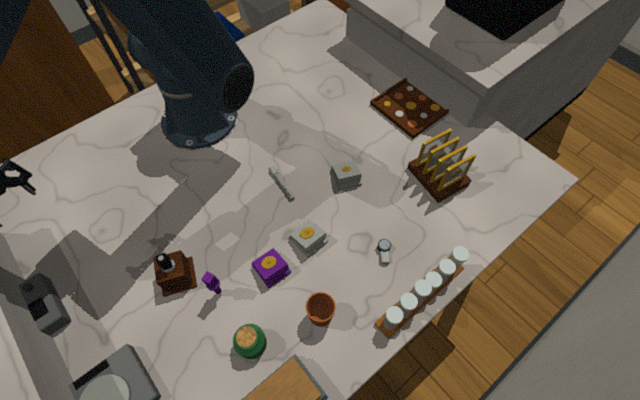

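View pics/top0.png

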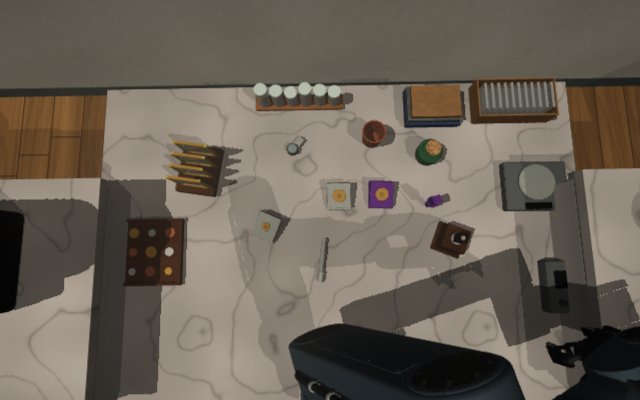

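View pics/wrist0.png

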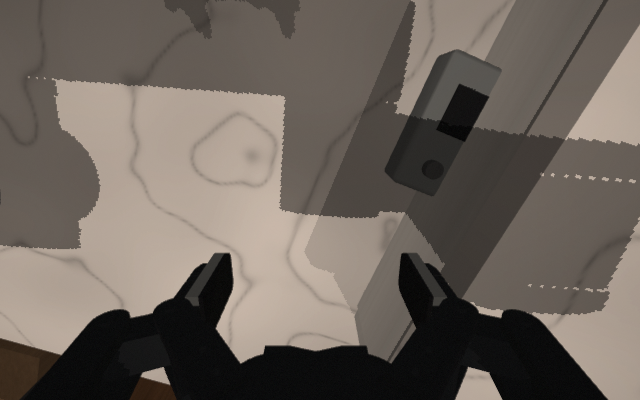

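The larger-coin candidates in the top view are the steel block at (339,196), the steel block at (266,226) and the purple block at (381,194). The probe candidates are the dark metal one in the holder at (459,238) and the purple one at (435,200). I'll enlarge both areas to confirm.

Run:
```python
import pickle,cv2,numpy as np
D=pickle.load(open('d0.pkl','rb'))
t=D['top']['pixels'][:,:,::-1]; s=D['scene']['pixels'][:,:,::-1]
f=lambda im,x,y,w,h,k:cv2.resize(im[y:y+h,x:x+w],None,fx=k,fy=k,interpolation=cv2.INTER_NEAREST)
a=f(t,240,170,160,80,5); b=np.hstack([f(t,420,180,80,80,5)[:300,:400],f(s,145,240,80,60,5)])
cv2.imwrite('pics/crop1.png',np.vstack([a[:300],b])[:600])
cv2.imwrite('pics/crop2.png',f(s,230,150,150,140,4))
```

```text
(no output)
```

View pics/crop1.png

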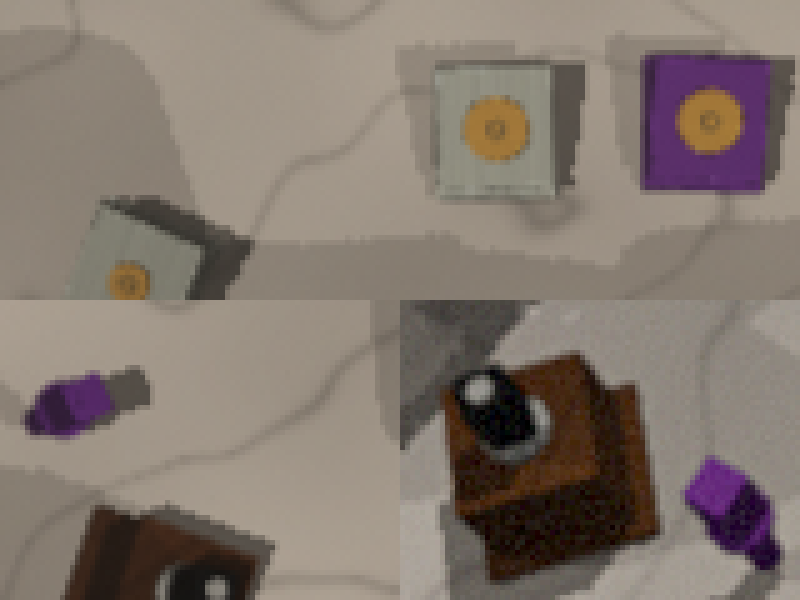

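View pics/crop2.png

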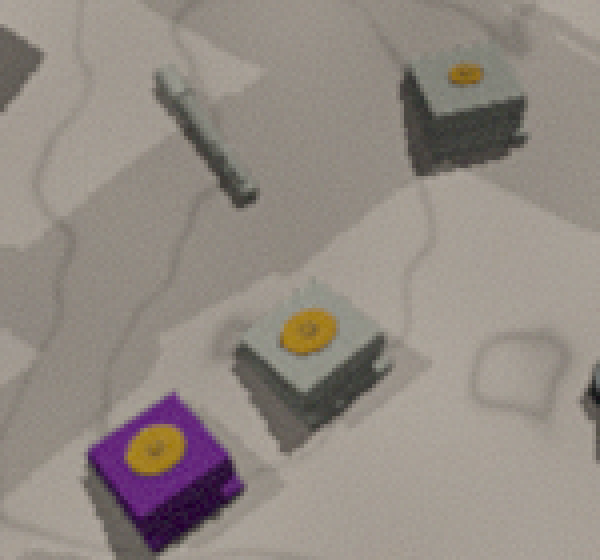

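The crops confirm it: the steel block at top (339,196) carries the larger coin, and the one at (266,226) the smaller. The purple block and purple pen are look-alikes. The metal probe hangs in the walnut holder at top (459,238). Next I'll take rough positions from depth.

Run:
```python
import pickle
from h import *
D=pickle.load(open('d0.pkl','rb'))
def cloud(d,mask):
    v,u=np.nonzero(mask); z=d['depth'][v,u].astype(float)
    P=np.stack([(u-d['cx'])/d['fx']*z,(v-d['cy'])/d['fy']*z,z,np.ones_like(z)])
    return (T(d)@P)[:3].T
def win(d,x,y,w,h):
    m=np.zeros((400,640),bool); m[y:y+h,x:x+w]=1; return m&(d['depth']>0)
for n,wc,wp in [('top',(325,182,30,30),(440,222,36,30)),('scene',(288,218,40,40),(153,245,35,45))]:
    d=D[n]; hsv=cv2.cvtColor(d['pixels'],cv2.COLOR_RGB2HSV)
    gold=(hsv[...,0]>12)&(hsv[...,0]<30)&(hsv[...,1]>110)&(hsv[...,2]>100)
    m=gold&win(d,*wc); cnt=max(cv2.findContours(m.astype(np.uint8),0,2)[0],key=cv2.contourArea)
    e=cv2.fitEllipse(cnt); P=cloud(d,m); c=P.mean(0)
    U,S,V=np.linalg.svd(P-c); nrm=V[2]*np.sign(V[2][2])
    print(n,'coin ellipse',e,'mean',c.round(4),'ray',ray(d,*e[0],.040).round(4),'n',nrm.round(3),'tilt',np.degrees(np.arccos(nrm[2])),'dir',np.degrees(np.arctan2(nrm[1],nrm[0])),S, 'diam',np.ptp(P,0))
    Q=cloud(d,win(d,*wp)); 
    for lo,hi in [(.07,.078),(.08,.087),(.12,.14)]:
        q=Q[(Q[:,2]>lo)&(Q[:,2]<hi)]; print(lo,len(q),q.mean(0).round(4) if len(q) else '',q.min(0) if len(q) else '',q.max(0) if len(q) else '')
        if lo==.07 and len(q)>5: print(cv2.minAreaRect(q[:,:2].astype(np.float32)*1000))
    for nm,(u,v) in ({'penl':(322,258),'jar':(430,152),'cup':(374,134),'loupe':(292,149),'purpleb':(381,194),'purplep':(435,200),'frame':(195,170),'small':(266,226)}.items() if n=='top' else []): print(nm,pt(d,u,v).round(3))
```

```text
top coin ellipse ((338.623779296875, 195.32273864746094), (11.633294105529785, 12.301468849182129), 97.83751678466797) mean [ 0.5769 -0.0012  0.0408] ray [ 0.5774 -0.0008  0.04  ] n [-0.37  -0.015  0.929] tilt 21.728503807965108 dir -177.74114263775303 [0.10838962 0.1054271  0.02244483] diam [0.03275434 0.03642365 0.01684907]
0.07 371 [ 0.4423 -0.3283  0.0754] [ 0.40417645 -0.37762816  0.07028027] [ 0.48506095 -0.2878299   0.07798255]
((441.99072265625, -332.55047607421875), (70.97763061523438, 70.4058609008789), 67.63113403320312)
0.08 37 [ 0.4424 -0.3246  0.0829] [ 0.40739696 -0.36685229  0.08014361] [ 0.48169765 -0.30341876  0.08639867]
0.12 88 [ 0.4416 -0.331   0.1285] [ 0.42838355 -0.34692964  0.12013523] [ 0.45341748 -0.31834281  0.13445319]
penl [0.391 0.053 0.017]
jar [ 0.695 -0.272  0.085]
cup [ 0.778 -0.12   0.007]
loupe [0.729 0.14  0.023]
purpleb [ 0.579 -0.129  0.042]
purplep [ 0.547 -0.267  0.119]
frame [0.648 0.413 0.108]
small [0.488 0.218 0.044]
scene coin ellipse ((306.6404113769531, 232.53945922851562), (9.945487022399902, 13.592198371887207), 67.6020278930664) mean [ 0.58   -0.0007  0.0425] ray [5.792e-01 1.000e-04 4.000e-02] n [-0.38  -0.014  0.925] tilt 22.327053360903463 dir -177.83078162734296 [0.10922056 0.10471529 0.01572894] diam [0.03635425 0.03557828 0.01731307]
0.07 463 [ 0.4507 -0.3303  0.0757] [ 0.39795184 -0.37537411  0.07016681] [ 0.48889877 -0.28550491  0.07799453]
((443.560302734375, -330.5921325683594), (71.21183776855469, 72.02439880371094), 68.17092895507812)
0.08 50 [ 0.4515 -0.331   0.0834] [ 0.42255018 -0.36859413  0.08018036] [ 0.47156136 -0.29643976  0.08687661]
0.12 113 [ 0.4453 -0.3302  0.1284] [ 0.42979072 -0.34362574  0.12030234] [ 0.45765619 -0.31753923  0.13332129]
```

```bash
cat >> h.py <<'E'
from scipy.spatial.transform import Rotation as Rn
def down(yaw):  # tool x at yaw deg, z down
    c,s=np.cos(np.radians(yaw)),np.sin(np.radians(yaw))
    return Rn.from_matrix(np.array([[c,s,0],[s,-c,0],[0,0,-1.]])).as_quat()
def wsnap(fn=None):
    p=np.array(r.current_tool_pos()); R=Rn.from_quat(r.current_ee_rot()).as_matrix()
    d=snap('wrist',fn); W=np.eye(4); W[:3,:3]=R; W[:3,3]=p
    d['camera_from_world']=np.linalg.inv(W@d['mount']); return d
E
python3 - <<'E'
from h import *
import pickle
for y in (-22.4,67.6,22.4+135.2):
    print(y,r.inverse_kinematics([.4425,-.331,.25],down(y)))
r.move_to([.4425,-.331,.25],down(67.6))
d=wsnap('w1.png'); pickle.dump(d,open('w1.pkl','wb')); print(r.current_t(),r.current_tool_pos(),r.current_q(),r.current_contact_force())
E
```

```text
-22.4 [-7.26481592e-01  3.58866181e-01  1.64865204e+00 -4.44089210e-16
  1.13407443e+00  1.23526849e+00]
67.6 [-7.26481592e-01  3.58866181e-01  1.64865204e+00 -4.44089210e-16
  1.13407443e+00 -3.35527839e-01]
157.6 [-7.26481592e-01  3.58866181e-01  1.64865204e+00 -4.44089210e-16
  1.13407443e+00 -1.90632417e+00]
1.3583 [ 0.44182228 -0.3319528   0.25003037] [-7.28495688e-01  3.58851319e-01  1.64859359e+00 -2.41708083e-04
  1.13404748e+00 -3.35220016e-01] [-0.42659108 -0.33301444  0.35486656]
```

View pics/w1.png

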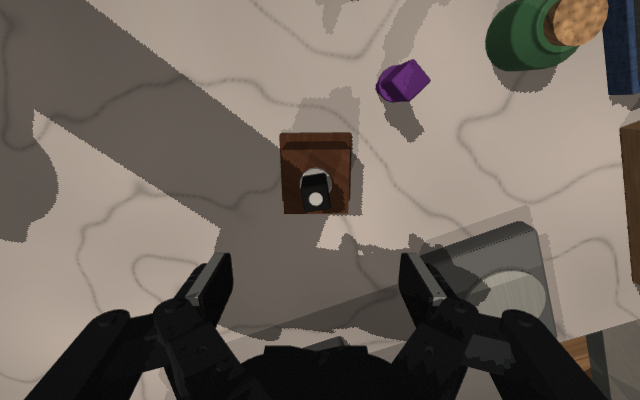

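The wrist view shows the holder at about (316,175), with the probe head's light top spot at (316,199) and the head turned slightly. Now I'll measure the head.

Run:
```python
from h import *
import pickle
d=pickle.load(open('w1.pkl','rb')); im=d['pixels'][:,:,::-1]
cv2.imwrite('pics/w1c.png',cv2.resize(im[125:225,270:362],None,fx=6,fy=6,interpolation=cv2.INTER_NEAREST))
g=im.max(2); m=((g>150)).astype(np.uint8); m[:185]=0;m[212:]=0;m[:,:300]=0;m[:,332:]=0
v,u=np.nonzero(m); print('spot',u.mean(),v.mean(),len(u),ray(d,u.mean(),v.mean(),.128), pt(d,u.mean(),v.mean()))
hh,ww=np.mgrid[150:225,280:355]; z=d['depth'][150:225,280:355].astype(float)
P=np.stack([(ww-d['cx'])/d['fx']*z,(hh-d['cy'])/d['fy']*z,z,np.ones_like(z)]).reshape(4,-1)
Q=(T(d)@P)[:3].T; print(np.histogram(Q[:,2],np.arange(0,.14,.005)))
q=Q[abs(Q[:,2]-.128)<.003]; print(len(q),q.mean(0),cv2.minAreaRect(q[:,:2].astype(np.float32)*1000))
q=Q[abs(Q[:,2]-.083)<.0015]; print(len(q),q.mean(0),cv2.minEnclosingCircle(q[:,:2].astype(np.float32)*1000))
q=Q[abs(Q[:,2]-.075)<.0015]; print(len(q),cv2.minAreaRect(q[:,:2].astype(np.float32)*1000))
```

```text
spot 315.312 198.544 125 [ 0.44012258 -0.33130521  0.128     ] [ 0.44036119 -0.33073638  0.12985104]
(array([ 361,  117,    0,    0,    0,    0,    0,    0,    0,    0,    0,
          0,    0,    0, 2160,  931,  192,   26,   26,   33,   34,   32,
         33,   43,   40,  690,    1,    0]), array([0.   , 0.005, 0.01 , 0.015, 0.02 , 0.025, 0.03 , 0.035, 0.04 ,
       0.045, 0.05 , 0.055, 0.06 , 0.065, 0.07 , 0.075, 0.08 , 0.085,
       0.09 , 0.095, 0.1  , 0.105, 0.11 , 0.115, 0.12 , 0.125, 0.13 ,
       0.135, 0.14 ]))
691 [ 0.44063365 -0.33039693  0.12764192] ((440.3178405761719, -331.0558166503906), (24.281658172607422, 23.936033248901367), 77.10966491699219)
166 [ 0.44569453 -0.32468579  0.08266174] ((440.4881591796875, -330.7130126953125), 16.67795753479004)
2910 ((440.142333984375, -331.5462951660156), (69.35709381103516, 70.21011352539062), 67.68934631347656)
```

View pics/w1c.png

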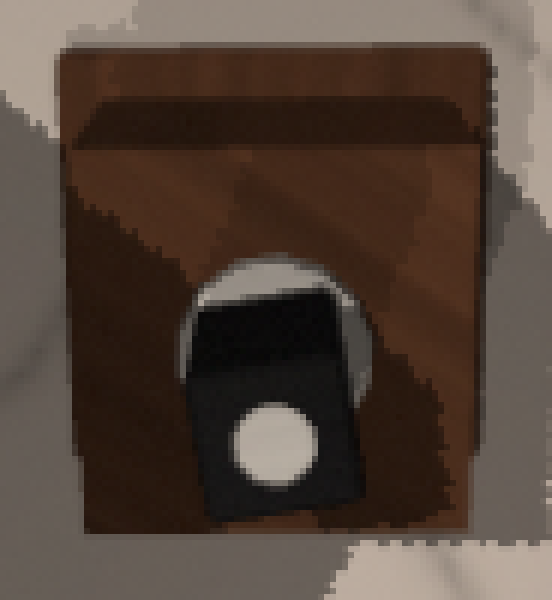

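The wrist and top fixes agree: the probe is at (0.4403, -0.3310) with yaw 77.1°. The head top is at z 0.128 as expected, and the collar radius of 16.7 mm matches. Now I'll grasp it and lift.

Run:
```python
from h import *
q=down(77.1)
r.set_gripper(0.7)
r.move_linear([.4403,-.3310,.180],q,vel=.15)
r.move_linear([.4403,-.3310,.110],q,vel=.12)
print(r.current_t(),r.current_tool_pos(),r.current_contact_force())
r.set_gripper(0.0,70)
print(r.current_t(),r.current_opening(),r.current_contact_force(),r.current_tool_pos())
r.move_linear([.4403,-.3310,.125],q,vel=.06)
print(r.current_contact_force(),r.current_torque())
d=wsnap('w2.png')
r.move_linear([.4403,-.3310,.21],q,vel=.15)
r.sleep(.2)
d=wsnap('w3.png'); print(r.current_t(),r.current_tool_pos(),r.current_opening(),r.current_contact_force(),r.current_torque())
```

```text
3.0917 [ 0.44068156 -0.33132532  0.11077821] [ 0.67804718  0.31719268 -0.55472825]
3.5083 0.2715000679909316 [0.17467509 0.77619164 5.20333813] [ 0.44061944 -0.33124986  0.11077015]
[ 0.12189173  0.10403559 -1.57670523] [ 0.03916896  0.05437043 -0.0039578 ]
4.925 [ 0.44009269 -0.33082061  0.20920891] 0.2746930421691874 [-0.20598988  0.41802316 -0.56844266] [ 0.01530868 -0.02807819  0.05268333]
```

View pics/w3.png

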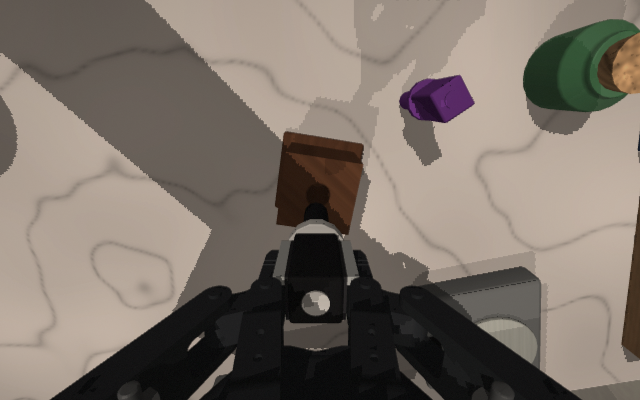

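The probe is held: opening 0.274 matches the 24 mm head, and the tip is visible at (316,205). I'll raise it, then move to a tilted hover about 100 mm off the coin and refine the spot with the wrist camera.

```bash
cat >> h.py <<'E'
L=.1018
def coinR(psi):
    c,s=np.cos(np.radians(psi)),np.sin(np.radians(psi)); a=np.radians(20)
    n=np.array([-np.sin(a)*c,-np.sin(a)*s,np.cos(a)]); x=np.array([-s,c,0]); z=-n
    return n,Rn.from_matrix(np.stack([x,np.cross(z,x),z],1)).as_quat()
E
python3 - <<'E'
from h import *
import pickle
n,q=coinR(2.0); S=np.array([.578,-.0004,.040])
print(n,r.inverse_kinematics(S+n*(L+.1),q),r.inverse_kinematics(S+n*(L-.005),q))
p=r.current_tool_pos()
r.move_linear([p[0],p[1],.26],vel=.2)
r.move_to(S+n*(L+.10),q); r.sleep(.2)
d=wsnap('w4.png'); pickle.dump(d,open('w4.pkl','wb'))
t=snap('top','top4.png'); pickle.dump(t,open('t4.pkl','wb'))
print(r.current_t(),r.current_tool_pos(),S+n*(L+.1),r.current_contact_force(),r.current_opening())
E
```

```text
[-0.34181179 -0.01193633  0.93969262] [-0.12276254  0.17536241  1.99500107  0.09151388  0.62814817 -0.2224205 ] [-0.11048464  0.40211713  1.98888238  0.12527775  0.407779   -0.25183528]
6.9 [ 0.50914018 -0.00332071  0.22961859] [ 0.50902238 -0.00280875  0.22962997] [ 0.09643785  0.09946076 -1.07765484] 0.2733682574609164
```

View pics/w4.png

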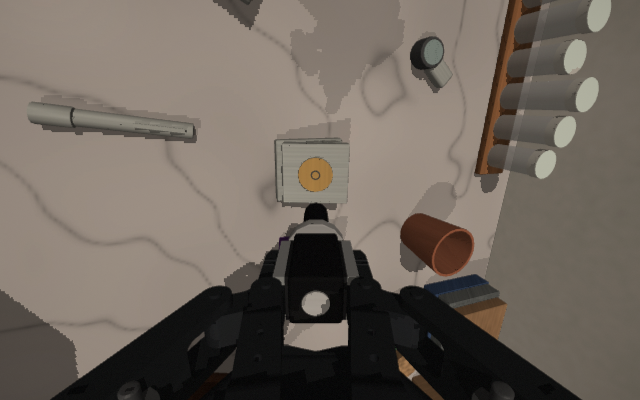

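The wrist view shows the larger coin's ring at (315,175), with the nose at (316,205). Next I'll compute the coin centre, plane, block yaw, and how the probe sits in the hand.

```bash
cat > meas.py <<'E'
from h import *
def meas(d,box,fn):
    im=d['pixels']; hsv=cv2.cvtColor(im,cv2.COLOR_RGB2HSV)
    x,y,w,h=box; m=np.zeros((400,640),np.uint8)
    gold=(hsv[...,0]>10)&(hsv[...,0]<30)&(hsv[...,1]>110)&(hsv[...,2]>90); m[y:y+h,x:x+w]=gold[y:y+h,x:x+w]
    c=max(cv2.findContours(m,0,2)[0],key=cv2.contourArea); e=cv2.fitEllipse(cv2.convexHull(c)); print('ellipse',e)
    mm=np.zeros_like(m); cv2.drawContours(mm,[c],-1,1,-1)
    v,u=np.nonzero(mm); z=d['depth'][v,u].astype(float)
    P=(T(d)@np.stack([(u-d['cx'])/d['fx']*z,(v-d['cy'])/d['fy']*z,z,np.ones_like(z)]))[:3].T
    k=P.mean(0); V=np.linalg.svd(P-k)[2]; nn=V[2]*np.sign(V[2,2])
    print('mean',k.round(4),'n',nn.round(3),'tilt',np.degrees(np.arccos(nn[2])).round(2),'yaw',np.degrees(np.arctan2(-nn[1],-nn[0])).round(2))
    print('centre ray z=.04',ray(d,*e[0],.040).round(4))
    cv2.imwrite('pics/'+fn,cv2.resize(im[max(y-20,0):y+h+40,x-30:x+w+30,::-1],None,fx=5,fy=5,interpolation=cv2.INTER_NEAREST)[:600,:800])
    return e,ray(d,*e[0],.040)
E
python3 - <<'E'
from meas import *
import pickle
d=pickle.load(open('w4.pkl','rb')); meas(d,(280,140,70,60),'w4c.png')
# top-face cloud -> rect
hh,ww=np.mgrid[130:215,265:360]; z=d['depth'][130:215,265:360].astype(float)
Q=(T(d)@np.stack([(ww-d['cx'])/d['fx']*z,(hh-d['cy'])/d['fy']*z,z,np.ones_like(z)]).reshape(4,-1))[:3].T
q=Q[(Q[:,2]>.02)&(Q[:,2]<.06)]; print(cv2.minAreaRect(q[:,:2].astype(np.float32)*1000))
# probe in tool frame
M=d['mount']; hh,ww=np.mgrid[195:325,270:365]; z=d['depth'][195:325,270:365].astype(float)
Q=(M@np.stack([(ww-d['cx'])/d['fx']*z,(hh-d['cy'])/d['fy']*z,z,np.ones_like(z)]).reshape(4,-1))[:3].T
near=(abs(Q[:,0])<.02)&(abs(Q[:,1])<.02)
for a in np.arange(-.025,.105,.005):
    q=Q[near&(Q[:,2]>=a)&(Q[:,2]<a+.005)]
    if len(q): print(round(a,3),len(q),'x',q[:,0].min().round(4),q[:,0].max().round(4),'y',q[:,1].min().round(4),q[:,1].max().round(4))
print(Q[near][:,2].max())
E
```

```text
ellipse ((314.88446044921875, 174.27134704589844), (33.449851989746094, 34.28750991821289), 93.10929107666016)
mean [0.5754 0.0019 0.0408] n [-0.064 -0.953  0.296] tilt 72.77 yaw 86.16
centre ray z=.04 [0.5757 0.0018 0.04  ]
((577.9409790039062, 1.7089118957519531), (72.87645721435547, 69.83424377441406), 1.274296760559082)
-0.025 346 x -0.0066 0.0147 y -0.0197 0.018
-0.02 3123 x -0.0116 0.0139 y -0.02 0.0186
-0.015 600 x -0.0106 0.0132 y -0.0196 0.0167
-0.01 509 x 0.0074 0.0131 y -0.0197 0.02
-0.005 470 x 0.0072 0.0131 y -0.0196 0.0199
0.0 410 x 0.007 0.0132 y -0.0197 0.0198
0.005 382 x 0.0069 0.0131 y -0.0198 0.02
0.01 348 x 0.0073 0.0132 y -0.0195 0.0199
0.015 269 x 0.0073 0.0131 y -0.0196 0.0188
0.02 171 x 0.0105 0.013 y -0.0195 0.0155
0.025 447 x 0.0074 0.0174 y -0.0166 0.0137
0.03 156 x 0.0072 0.0176 y -0.0169 0.0138
0.035 9 x 0.0079 0.0167 y -0.0106 0.0135
0.05 3 x 0.0093 0.0096 y -0.0018 -0.0005
0.055 47 x 0.0056 0.0097 y -0.0085 0.0062
0.06 61 x 0.0043 0.0097 y -0.0094 0.0064
0.065 62 x 0.0015 0.0097 y -0.0096 0.0073
0.07 54 x 0.0004 0.0097 y -0.0097 0.0076
0.075 56 x 0.002 0.0098 y -0.01 0.007
0.08 49 x 0.0015 0.0097 y -0.0101 0.0072
0.085 19 x 0.0009 0.0097 y -0.0103 0.0065
0.08796669624082801
```

View pics/w4c.png

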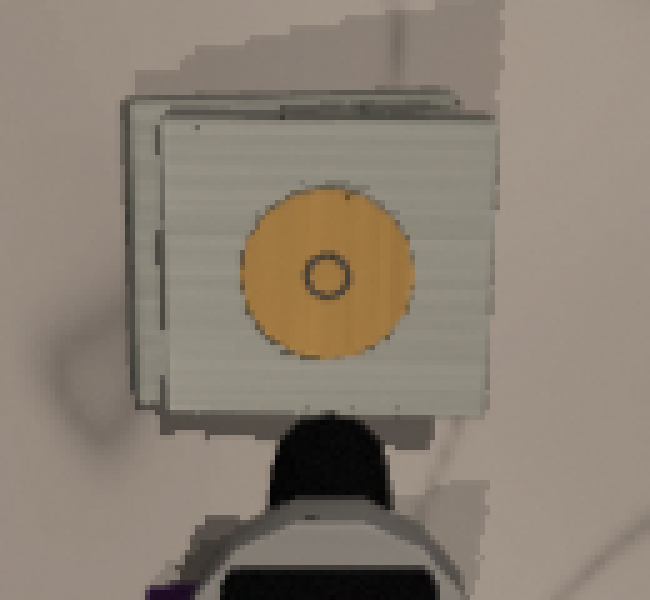

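The nose is hidden behind the barrel in this view, and zero-depth pixels upset the plane fit, so I'll refit with those filtered out.

```bash
cat >> h.py <<'E'
def cloudbox(d,x,y,w,h,M=None):
    hh,ww=np.mgrid[y:y+h,x:x+w]; z=d['depth'][y:y+h,x:x+w].astype(float); k=z>0
    z,hh,ww=z[k],hh[k],ww[k]
    return ((T(d) if M is None else M)@np.stack([(ww-d['cx'])/d['fx']*z,(hh-d['cy'])/d['fy']*z,z,np.ones_like(z)]))[:3].T
def plane(P,tol=.0015):
    for i in range(8):
        k=np.median(P,0) if i==0 else P.mean(0); V=np.linalg.svd(P-P.mean(0),full_matrices=False)[2]; n=V[2]*np.sign(V[2,2])
        res=abs((P-P.mean(0))@n); P=P[res<max(tol,np.percentile(res,90)) if i<5 else res<tol]
    return P.mean(0),n,len(P)
E
python3 - <<'E'
from h import *
import pickle
d=pickle.load(open('w4.pkl','rb'))
for b in [(302,162,27,26),(285,150,62,52)]:
    Q=cloudbox(d,*b); Q=Q[(Q[:,2]>.02)&(Q[:,2]<.07)&(abs(Q[:,0]-.577)<.05)]
    c,n,k=plane(Q); print(c.round(4),n.round(4),k,np.degrees(np.arccos(n[2])),np.degrees(np.arctan2(-n[1],-n[0])), 'z at spot',c[2]-(n[0]*(.5765-c[0])+n[1]*(.001-c[1]))/n[2])
# edges of the top face (image), long straight edges
g=cv2.cvtColor(d['pixels'],cv2.COLOR_RGB2GRAY); lines=cv2.HoughLinesP(cv2.Canny(g,40,120)[130:215,265:360],1,np.pi/720,25,minLineLength=35,maxLineGap=4)
for l in (lines if lines is not None else []):
    a,b,c,e=l[0]; a+=265;c+=265;b+=130;e+=130
    A,B=ray(d,a,b,.04),ray(d,c,e,.04); print((a,b,c,e),np.degrees(np.arctan2(*(B-A)[1::-1])).round(1))
E
```

```text
[0.5759 0.0015 0.0399] [-0.3414 -0.0102  0.9399] 665 19.969798889212175 1.7121834768036164 z at spot 0.040118800264311825
[ 0.5776 -0.0014  0.0373] [-0.3412 -0.0092  0.94  ] 2216 19.95517410285123 1.546734510600975 z at spot 0.036920629869002394
(np.int32(274), np.int32(139), np.int32(335), np.int32(137)) 1.4
(np.int32(298), np.int32(144), np.int32(349), np.int32(145)) -1.8
(np.int32(274), np.int32(149), np.int32(275), np.int32(197)) -89.4
(np.int32(348), np.int32(191), np.int32(350), np.int32(146)) 91.5
(np.int32(282), np.int32(166), np.int32(283), np.int32(201)) -88.5
```

The plane fit gives a 20.0° tilt, yaw about 1.6° and spot height 0.040, all consistent with the description. Now I'll go to the air pose and measure there.

Run:
```python
from h import *
import pickle
n,q=coinR(1.6); S=np.array([.577,.0011,.040])
r.move_linear(S+n*(L+.04),q,vel=.1); r.sleep(.2)
D={'wrist':wsnap('w5.png')}
for k in('top','scene'): D[k]=snap(k,k+'5.png')
pickle.dump(D,open('d5.pkl','wb'))
print(r.current_t(),np.array(r.current_tool_pos())-(S+n*(L+.04)),r.current_contact_force(), (Rn.from_quat(q).inv()*Rn.from_quat(r.current_ee_rot())).magnitude())
R=Rn.from_quat(r.current_ee_rot()).as_matrix(); p=np.array(r.current_tool_pos())
for k in('top','scene'):
    d=D[k]; c=d['camera_from_world']
    for X in (p+R[:,2]*L,S):
        a=c@np.r_[X,1]; print(k,a[0]/a[2]*d['fx']+d['cx'],a[1]/a[2]*d['fy']+d['cy'])
f=lambda im,x,y,w,h,k:cv2.resize(im[y:y+h,x:x+w,::-1],None,fx=k,fy=k,interpolation=cv2.INTER_NEAREST)
cv2.imwrite('pics/c5.png',np.hstack([f(D['top']['pixels'],310,160,60,60,6),f(D['scene']['pixels'],270,195,60,60,6)]))
cv2.imwrite('pics/c5w.png',f(D['wrist']['pixels'],250,120,130,110,6))
```

```text
8.0 [ 7.01126032e-05 -2.32364784e-05  3.51606691e-04] [ 1.20384167 -0.08829297 -1.93278148] 0.0005894165583864536
top 338.73541556552357 198.05215158761203
top 337.98549623357945 195.45102668515185
scene 302.4409070641384 221.9310398809644
scene 306.4111513801155 231.77118177535283
```

View pics/c5.png

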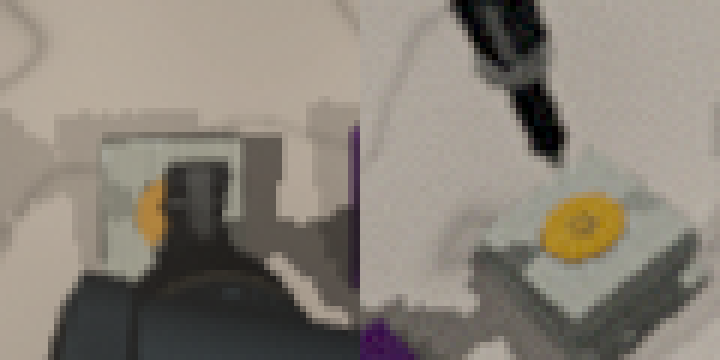

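View pics/c5w.png

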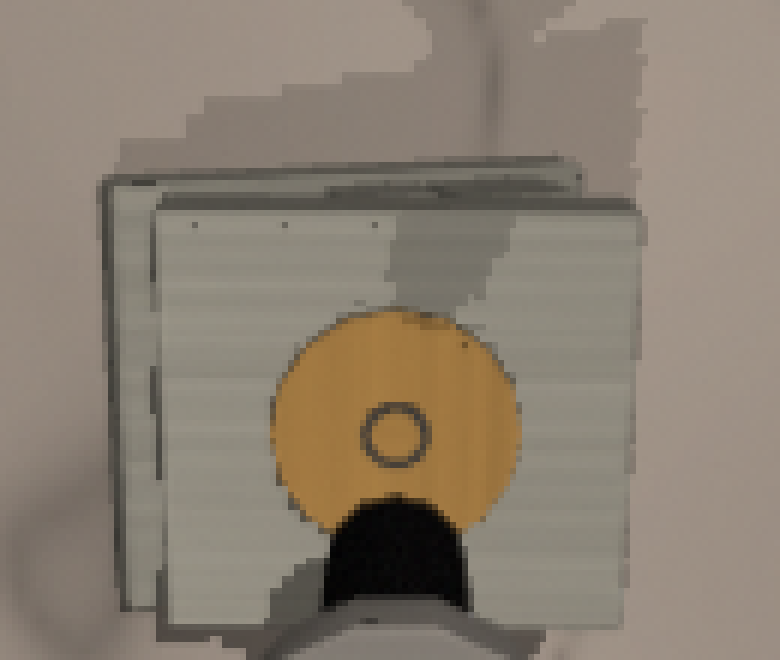

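In the wrist view the ring centre and barrel axis are both at column 316.0, so the probe is aligned along the slope. In the scene view, tip (303.3,222.5) and ring (307.2,232.3) are both offset from prediction by the same (+0.8,+0.5) px, so the relative aim holds. Next I'll check numerically in the tool frame.

Run:
```python
from h import *
import pickle
D=pickle.load(open('d5.pkl','rb')); d=D['wrist']; M=d['mount']
Q=cloudbox(d,270,150,90,80,M)
fr=[]
for a in np.arange(.045,.09,.005):
    q=Q[(Q[:,2]>a)&(Q[:,2]<a+.005)&(abs(Q[:,0])<.012)&(abs(Q[:,1])<.012)]
    if len(q)>5: fr.append((round(a,3),len(q),*(np.array([np.percentile(q[:,0],98),q[:,0].max(),q[:,1].min(),q[:,1].max()]).round(4))))
for f in fr: print(*f)
P=cloudbox(d,300,175,32,26,M); P=P[(P[:,2]>.12)&(P[:,2]<.16)]
c,n,k=plane(P); print('plane tool',c.round(4),n.round(4),k)
# ring: dark pixels inside coin
im=d['pixels'].astype(int); g=im.max(2); sub=g[182:204,305:327]; mm=(sub<130).astype(np.uint8)
v,u=np.nonzero(mm); 
n_,l,st,ce=cv2.connectedComponentsWithStats(mm,connectivity=8); print(st[1:],ce[1:])
i=1+np.argmax(st[1:,4]); u0,v0=305+st[i,0]+(st[i,2]-1)/2,182+st[i,1]+(st[i,3]-1)/2; print('ring',u0,v0,'diam px',st[i,2:4])
b=M[:3,:3]@np.array([(u0-d['cx'])/d['fx'],(v0-d['cy'])/d['fy'],1]); o=M[:3,3]
s=((c-o)@n)/(b@n); print('ring in tool',(o+s*b).round(4))
```

```text
0.055 42 0.0097 0.0097 -0.0078 0.0062
0.06 68 0.0094 0.0098 -0.0094 0.0064
0.065 58 0.0095 0.0095 -0.0096 0.0073
0.07 59 0.0096 0.0096 -0.0097 0.0074
0.075 52 0.0095 0.0095 -0.01 0.0076
0.08 52 0.0096 0.0096 -0.0102 0.0071
0.085 19 0.0092 0.0093 -0.0095 0.0072
plane tool [ 0.0043 -0.0016  0.1421] [0.002  0.0012 1.    ] 791
[[ 5  5 12 11 60]
 [ 5 20 12  2 15]] [[10.36666667  9.8       ]
 [10.4        20.8       ]]
ring 315.5 192.0 diam px [12 11]
ring in tool [ 0.0002 -0.0015  0.1421]
```

The ring is at tool (0.2, -1.5) mm and the probe axis at (0.6, -1.4) mm, so the aim is within 0.4 mm. The face is square to about 0.15°, and the nose is 40.3 mm off. Now I'll hold for the air reading, then descend with force monitoring.

```bash
cat >> h.py <<'E'
def favg(n,N=10):
    F=[]
    for _ in range(N): F.append(r.current_contact_force()); r.sleep(.02)
    F=np.array(F); return F.mean(0),(F@n).mean(),(F@n).std()
E
python3 - <<'E'
from h import *
n,q=coinR(1.6); S=np.array([.577,.0011,.040])
t=r.current_t(); r.sleep(1.5); F0,f0,s=favg(n); print('held',r.current_t()-t,F0,f0,s)
r.move_linear(S+n*(L+.003),q,vel=.04); print(r.current_t())
np.save('f0.npy',F0)
for g in (.0015,0,-.0015,-.003):
    r.move_linear(S+n*(L+g),q,vel=.012); r.sleep(.1)
    F,f,s=favg(n,6); h=(np.array(r.current_tool_pos())-S)@n-L
    print(g,round(h*1e3,2),'dF',(F-F0).round(2),round(f-f0,2),round(s,2),r.current_t())
    if f-f0>3: break
E
```

```text
held 1.6667000000000005 [ 0.20180731  0.00217792 -1.49906513] -1.4776764937782825 0.5477709691488918
10.7417
0.0015 1.55 dF [-0.05 -0.28 -0.12] -0.09 0.21 11.2167
0 0.01 dF [0.12 0.23 0.6 ] 0.52 0.44 11.6917
-0.0015 -1.47 dF [-0.63  0.16  1.65] 1.77 0.49 12.1667
-0.003 -2.98 dF [-0.17 -0.48  1.85] 1.81 0.44 12.6417
```

Run:
```python
from h import *
import pickle
n,q=coinR(1.6); S=np.array([.577,.0011,.040]); F0=np.load('f0.npy')
F,f,s=favg(n,40); print('at -3:',f-F0@n,s)
r.move_linear(S+n*(L-.005),q,vel=.012); r.sleep(.2)
F,f,s=favg(n,60); print('dF',(F-F0).round(2),f-F0@n,s,((np.array(r.current_tool_pos())-S)@n-L)*1e3)
D={'wrist':wsnap('w6.png'),'scene':snap('scene','scene6.png')}; pickle.dump(D,open('d6.pkl','wb'))
print(r.current_t(),r.current_opening(),r.current_torque())
f=lambda im,x,y,w,h,k:cv2.resize(im[y:y+h,x:x+w,::-1],None,fx=k,fy=k,interpolation=cv2.INTER_NEAREST)
cv2.imwrite('pics/c6.png',np.hstack([f(D['wrist']['pixels'],260,140,110,100,4),f(D['scene']['pixels'],275,200,50,57,7)[:400]]))
d=D['wrist'];M=d['mount']
P=cloudbox(d,285,160,60,35,M); P=P[(P[:,2]>.085)&(P[:,2]<.115)]; print(plane(P,.001))
hd=cloudbox(d,290,280,50,45,M); hd=hd[(abs(hd[:,0])<.009)&(abs(hd[:,1])<.009)&(hd[:,2]<-.01)]; print('head top z tool',np.median(hd[:,2]),len(hd))
```

```text
at -3: 2.0862344033773255 0.48682398788155157
dF [-0.81  0.01  2.83] 2.933966566802467 0.5278575729128729 -5.006524743279048
14.925 0.2711436017874048 [-0.03363221  0.14999779 -0.05522294]Traceback (most recent call last):
  File "<stdin>", line 10, in <module>
    return _nx.concatenate(arrs, 1, dtype=dtype, casting=casting)
           ~~~~~~~~~~~~~~~^^^^^^^^^^^^^^^^^^^^^^^^^^^^^^^^^^^^^^^
ValueError: all the input array dimensions except for the concatenation axis must match exactly, but along dimension 0, the array at index 0 has size 400 and the array at index 1 has size 399
```

The force along the coin normal is 2.09 N at -3 mm (2.0 expected) and 2.93 N at -5 mm (2.8 expected), so the nose is about half way in. I'll do one last visual check.

Run:
```python
from h import *
import pickle
D=pickle.load(open('d6.pkl','rb'))
f=lambda im,x,y,w,h,k:cv2.resize(im[y:y+h,x:x+w,::-1],None,fx=k,fy=k,interpolation=cv2.INTER_NEAREST)
cv2.imwrite('pics/c6.png',np.hstack([f(D['wrist']['pixels'],260,140,100,100,4),f(D['scene']['pixels'],275,195,50,50,8)]))
d=D['wrist'];M=d['mount']
P=cloudbox(d,250,140,130,70,M); P=P[(P[:,2]>.0955)&(P[:,2]<.0985)&(np.hypot(P[:,0],P[:,1])<.022)]; print(plane(P,.001))
hd=cloudbox(d,290,280,50,45,M); hd=hd[(abs(hd[:,0])<.009)&(abs(hd[:,1])<.009)&(hd[:,2]<-.01)]; print('head top',np.median(hd[:,2]),len(hd))
```

```text
(array([ 0.00942211, -0.00077953,  0.09665452]), array([-0.00732233, -0.0072974 ,  0.99994656]), 759)
head top -0.01767939109762562 1474
```

View pics/c6.png

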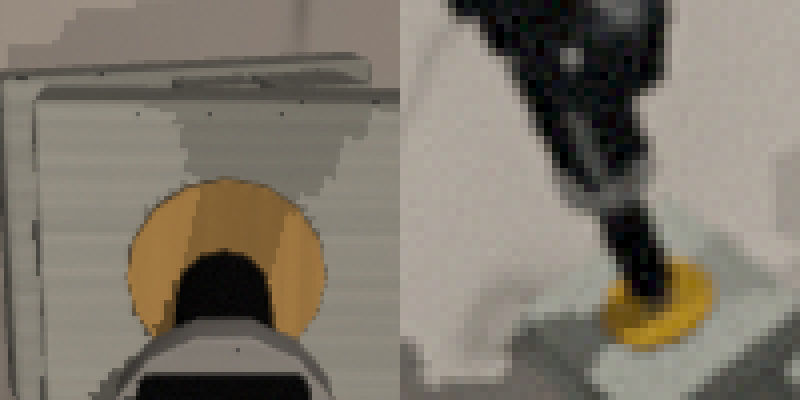

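The left panel (wrist) shows the barrel at crop (224,285), over the coin's middle at crop (226,275). The right panel (scene) shows the nose ending at the coin's centre, crop (660,300). The wrist camera's depth gives 4.6 mm of nose travel, and the force implies 5.3 mm. I'm handing it in.

Run:
```python
from h import *
n,q=coinR(1.6); F,f,s=favg(n,20); print(f-np.load('f0.npy')@n, r.current_t()); r.hand_in()
```

```text
2.916154291618337 15.2583
the job is handed in; nothing more can be done
```

I lifted the metal probe from the holder and held it for more than 1.6 s with its nose 40.3 mm off the larger coin. I then lowered it onto the marked centre and handed the job in at 15.3 s, with the nose still pressed in about half way.

**Aim:** In the wrist view, the probe's axis was within about 0.4 mm of the ring centre, and the coin's face was square to it to about 0.15°. I took these readings at the air pose. On contact the nose hid the ring; both views still showed it at the coin's middle.

**Pressure:** The last force along the coin's normal was 2.9 N, against 2.8 N at half way. Single force readings were noisy, by about ±0.5 N.

**Disagreements:**
- The force implies 5.3 mm of nose travel, the commanded depth was 5.0 mm, and the wrist camera's depth gave 4.6 mm.
- The first wrist plane fit on the coin was thrown off by zero-depth pixels; after filtering it gave 20.0°.
- The same fit at contact, with the view partly blocked by the barrel, read about 0.6° off square.

**Other objects:** I kept the path clear of the penlight, jar, cup and loupe, and noticed nothing moved. I did not re-measure their positions at the end.

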